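# Leak-check a housing joint, then hold the probe in the tester's reference cup

## Robot

A 6-joint arm with a two-finger parallel gripper is mounted at the origin on the work surface. World frame = base frame: x ahead of the robot, y to its left, z up, the work surface at z = 0. Lengths are in m, angles in degrees, forces in N, time in s.
With the tool pointing down it reaches from about 0.35 to 0.875 m from the base axis. Payload 4.2 kg.
Tool frame: the origin (TCP) lies at the very end of the fingers, on their centre line; the grasp point (between the pads) lies 19 mm behind it; z points along the fingers, y is the line along which they close (so a half turn about z gives the same grasp; the last joint's range is limited). The gripper opens to 87 mm and grips with 3 to 60 N. Pads are 19 mm wide; open, the fingers measure 117 mm over their backs; the gripper's body (75 mm by 190 mm) begins 51 mm behind the grasp point.
Start: joints at [88.041, 22.042, 0.453, 0, -68.411, -14.817], TCP at [0.18, 0.598, 0.223] pointing down, gripper open.
Joint ranges: [-179.83, 179.83], [-69.29, 118.12], [-61.27, 80.66], [-181.25, 117.63], [-171.15, -9.14], [-177.46, 177.46]. Speed limits (degrees/s): [159.86, 159.86, 180, 180, 180, 180].

## Interface

Orientations are given as a 3x3 rotation matrix whose columns are the frame's x, y, z axes.
In Python, from station import r gives the robot as it stands.
- The arm moves only by the tool jog_arm, never from a script. Its argument "plan" is text: rows parted by semicolons, each of 7 numbers parted by spaces: the shift along the tool's x, y, z normalised to -1 to 1, where 1 is 0.025 m, then the turn, a rotation vector about the tool's x, y, z normalised to -1 to 1, where 1 is 8 degrees, then the closure, from -1 (fully open) to 1 (shut). A call has exactly 10 rows; each row shifts and turns the commanded pose from where the row before left it, along the tool's axes as they then stand; what a row does not reach is not made up. A row lasts 1/10 s, in which the tool goes at most 50 mm and 8.59 degrees, less where a joint would pass 70% of its speed; a pose out of reach is approached as far as the arm can. A call with a number of a shift or a turn outside -1 to 1 is refused whole. A call with a gripper value outside its range is refused whole. The fingers move at their own pace and stop on an object; the grip force is fixed at half the most. Time passes only in rows, so rows that do not move let the fingers close, or fill a call up. It gives the time, the measured TCP pose, the force, the opening and the grip force at its end, in the units of the state.
- r.sense(): the state, without advancing time (a new reading comes with each control period).
- r.capture(name): name is "scene" or "top"; returns (picture, depth): 384x512x3 uint8, red, green, blue; 384x512 float32, m along the optical axis (not along the pixel's ray), 0 where there is no reading.
- r.get_calibration(name): a dict with "mtx" (3x3 intrinsics, pixels), "extrinsics" (4x4, takes a point from camera to world coordinates). Camera axes: x right, y up, looking along -z (the intrinsics and any distortion apply to the point x, -y, -z); pixel columns grow to the right and rows downward; lengths in m; the calibration is good to about 2 mm. A picture is of the moment at which its call begins. get_calibration takes no time and is no camera call.
- r.finish_job(): hands the job in; it is judged then, once.
The state is a dict: "time_s": time; "joints": joint angles; "joint_velocities": joint speeds; "effort": joint torques, N m; "tcp_pos": TCP position; "ee_rot": TCP orientation; "wrist_force": force on the tool from outside, world axes, zero at the start; "moment": the same for the moment, N m; "gripper_width": opening from 0.0 (shut) to 1.0 (fully open); "gripper_force": force on a finger pad.
Only numpy, scipy, OpenCV 4.12 (cv2) and the standard library are available. Lean on these libraries where they do the work, as an engineer would, in place of code of your own. Each camera call takes 0.05 s, during which the arm holds its last target. There are 200 camera calls.

## Task

Take the leak probe out of its stand and guide its tip along the dark gasket joint on top of the aluminium housing, from the end with the round breather cap to the other end, at a slow, steady 2 cm per second or so, just above the joint (under 1 cm) or touching it only lightly. Then put the tip into the spring-loaded cup on the leak tester, press the cup down half way (6 mm of its 12 mm, never all the way to its stop) and finish like that, with the gripper still holding the probe and the probe still holding the cup down. Leave the tester's push-button and everything else on the bench alone.

Things in the scene. Friction and masses are not known exactly. Their poses are not given: they have to be found in the camera images.
- probe: Leak probe, loose, 100-200 g, 147 mm long, upright in its stand, tip down. Origin at the end of the tip (10 mm above the table in the stand), z along the probe to its top. From the tip up: steel rod 8 mm thick, rounded end (0-18 mm), shaft 12 mm thick (to 60 mm), black collar 34 mm across (to 66 mm), round grey handle 28 mm across (to 144 mm). Grip the handle from above at 100-125 mm, at any yaw.
- stand: Fixed black block, 70 x 70 x 70 mm, with one vertical 17 mm hole in the middle of its top in which the probe stands, collar resting on the top: the probe is drawn straight up by 65 mm or more to come free. Origin at the centre of its underside.
- housing: Fixed aluminium housing 100 (x) x 190 (y) mm, top face at z = 60 mm, on a 130 x 230 x 8 mm plate. Origin: centre of its underside. A 4 mm dark gasket line flush with the top runs straight through (x, y) = (-20, -85), (-20, -25), (20, 25), (20, 85) mm. A black breather cap, 26 mm across, 24 mm tall, at (33, -70), marks the start end; bolt heads 3 mm proud lie 10 mm or more off the line.
- joint_a (a point): start of the gasket joint, on the top face, at the breather-cap end
- joint_b (a point): first bend of the gasket joint, on the top face
- joint_c (a point): second bend of the gasket joint, on the top face
- joint_d (a point): far end of the gasket joint, on the top face
- tester: Fixed leak tester, grey box 110 mm (x) x 140 mm (y) x 60 mm high, with a 20 mm high black display hump along its +x edge. Origin at the centre of its underside. On its top: the spring-loaded steel cup at (x, y) = (-15, 35) mm, in a low 46 mm collar 4 mm high, and a plain domed push-button at (-20, -40) mm.
- cup (a joint): travel of the spring-loaded steel cup, m: 0 = up at rest, grows as it is pressed straight down, 0.012 = at its stop. It needs about 2 N to start moving and 6 N at 6 mm (0.7 N more per mm); it springs back up when let go.
- cup_floor (a point): centre of the floor inside the cup, moving with it; z = 74 mm above the table when up. The cup is 32 mm across outside, 24 mm across inside, 10 mm deep inside; its rim is 84 mm above the table when up, 24 mm above the tester's top.
- start_button (a joint): travel of the white push-button of 22 mm on the tester, m: 0 = up, 0.005 = pressed; to be left alone
- bin: bystander, loose: open blue plastic parts bin, 100 x 75 x 50 mm; to be left where it is. Origin at the centre of its underside
- flange: bystander, loose: flat steel ring, 56 mm across, 10 mm high; to be left where it is. Origin at the centre of its underside
- screwdriver: bystander, loose: black-handled screwdriver lying down; to be left where it is. Origin at the middle
- wrench: bystander, loose: steel wrench lying down; to be left where it is. Origin at the middle
- bottle: bystander, loose: white plastic jar, 44 mm across, 100 mm tall; to be left where it is. Origin at the centre of its underside
- fitting: bystander, loose: turned brass fitting, 36 mm across, 36 mm tall; to be left where it is. Origin at the centre of its underside
- coverplate: bystander, loose: flat dark steel plate, 70 x 110 x 8 mm; to be left where it is. Origin at the centre of its underside

How it is judged (in metres and radians):
On the way, in this order (a step that is already met when the one before it is completed fails the run):
1. the tip of the held probe passes slowly over the start of the joint, at the breather-cap end (within 10 mm sideways, at most 13 mm above), taking at least 0.35 s within 10 mm of it (x of probe in the frame of housing between -0.03 and -0.01 m and y of probe in the frame of housing between -0.095 and -0.075 m and z of probe in the frame of housing between 0.057 and 0.073 m and contact force between the fingers and probe above 2 N), for 0.35 s.
2. the tip of the held probe passes slowly over 30 mm along (within 10 mm sideways, at most 13 mm above), taking at least 0.35 s within 10 mm of it (x of probe in the frame of housing between -0.03 and -0.01 m and y of probe in the frame of housing between -0.065 and -0.045 m and z of probe in the frame of housing between 0.057 and 0.073 m and contact force between the fingers and probe above 2 N), for 0.35 s.
3. the tip of the held probe passes slowly over the first bend (within 10 mm sideways, at most 13 mm above), taking at least 0.35 s within 10 mm of it (x of probe in the frame of housing between -0.03 and -0.01 m and y of probe in the frame of housing between -0.035 and -0.015 m and z of probe in the frame of housing between 0.057 and 0.073 m and contact force between the fingers and probe above 2 N), for 0.35 s.
4. the tip of the held probe passes slowly over the middle of the slanting run (within 10 mm sideways, at most 13 mm above), taking at least 0.35 s within 10 mm of it (x of probe in the frame of housing between -0.01 and 0.01 m and y of probe in the frame of housing between -0.01 and 0.01 m and z of probe in the frame of housing between 0.057 and 0.073 m and contact force between the fingers and probe above 2 N), for 0.35 s.
5. the tip of the held probe passes slowly over the second bend (within 10 mm sideways, at most 13 mm above), taking at least 0.35 s within 10 mm of it (x of probe in the frame of housing between 0.01 and 0.03 m and y of probe in the frame of housing between 0.015 and 0.035 m and z of probe in the frame of housing between 0.057 and 0.073 m and contact force between the fingers and probe above 2 N), for 0.35 s.
6. the tip of the held probe passes slowly over 30 mm past the second bend (within 10 mm sideways, at most 13 mm above), taking at least 0.35 s within 10 mm of it (x of probe in the frame of housing between 0.01 and 0.03 m and y of probe in the frame of housing between 0.045 and 0.065 m and z of probe in the frame of housing between 0.057 and 0.073 m and contact force between the fingers and probe above 2 N), for 0.35 s.
7. the tip of the held probe passes slowly over the far end of the joint (within 10 mm sideways, at most 13 mm above), taking at least 0.35 s within 10 mm of it (x of probe in the frame of housing between 0.01 and 0.03 m and y of probe in the frame of housing between 0.075 and 0.095 m and z of probe in the frame of housing between 0.057 and 0.073 m and contact force between the fingers and probe above 2 N), for 0.35 s.
At the end, for the whole second after the job is handed in: The tip of the probe is in the cup (within 12 mm of the centre of its floor) and holds it 3.5 to 8.5 mm down, pushing with more than 2 N; the gripper still grips the probe, which stands within 0.6 rad of upright, and no part of the robot itself touches the tester (value of joint cup between 0.0035 and 0.0085 m and distance between probe and cup_floor below 0.012 m and contact force between probe and tester above 2 N and contact force between the fingers and probe above 3 N and contact force between each of the fingers, the arm and tester below 0.5 N and angle between probe's own z axis and vertical below 0.6 rad); the arm keeps its last pose, push and grip.
It fails at once if the cup is pushed all the way to its stop (more than 11.3 mm) (value of joint cup above 0.0113 m).
It fails at once if the tester's push-button is pressed (more than 2 mm) (value of joint start_button above 0.002 m).
It fails at once if the probe is pressed on the housing with more than 20 N (contact force between probe and housing above 20 N).
It fails at once if a bystander is moved more than 30 mm (distance of any of bin, flange, screwdriver, wrench, bottle, fitting, coverplate from where it was at the start of the episode above 0.03 m).
It also fails if it takes over 72 s, if anything falls off the work surface, if the arm or the gripper's body presses on something with over 40 N, if the wrist force passes 120 N, or if a joint passes its speed limit or range.

## Working session

There is one attempt and no reset: what is moved stays moved. The work goes in short steps, Python scripts to look and compute and a tool call to move; the robot and the scene stay as the last step left them, time stands still between calls to the robot, and variables do not carry over. Pictures are saved under pics/ and viewed, at most 10 in all, crops included, and the job is handed in when it is done.

Besides the shell and the picture viewer there is one more tool, called after "Request:" by a JSON object that holds its "method" and its "body". jog_arm: Moves the arm, as the interface text tells. Scaled input: -1 to 1 covers 0.025 m each way for a shift and 8 degrees each way for a turn. Its arguments: {"type":"object","properties":{"plan":{"type":"string"}},"required":["plan"]}

```bash
mkdir -p pics; ls; python3 - <<'E'
from station import r
import cv2,numpy as np
s=r.sense();print(s)
for n in("scene","top"):
    p,d=r.capture(n);cv2.imwrite(f"pics/{n}0.png",p[:,:,::-1]);np.savez(f"{n}0.npz",p=p,d=d)
    print(n,r.get_calibration(n))
E
```

```text
pics
{'time_s': 0.0, 'joints': array([ 8.80393945e+01,  2.20894371e+01,  3.80411791e-01, -3.02701626e-02,
       -6.84125964e+01, -1.48167026e+01]), 'joint_velocities': array([-0.02218451,  0.06665208, -0.01601648,  0.01617683, -0.02883216,
       -0.03951714]), 'effort': array([-1.41768149e-03, -3.90666318e+01,  1.87407446e+01,  4.21982467e+00,
        1.09523491e-02, -2.00328686e-04]), 'tcp_pos': array([0.18020771, 0.59781904, 0.22147457]), 'ee_rot': array([[ 9.57377636e-01, -2.88838614e-01, -5.63589903e-04],
       [-2.88839156e-01, -9.57375325e-01, -2.10460031e-03],
       [ 6.83227709e-05,  2.17768410e-03, -9.99997627e-01]]), 'wrist_force': array([ 0.06572729, -0.04237955,  1.09265329]), 'moment': array([-0.00308187,  0.02830118,  0.03751316]), 'gripper_force': 0.0, 'gripper_width': 0.9962731463171257}
scene {'mtx': array([[411.36782065,   0.        , 260.23856576],
       [  0.        , 411.36782065, 195.0093869 ],
       [  0.        ,   0.        ,   1.        ]]), 'extrinsics': array([[ 0.81621609, -0.36614626,  0.44690962,  1.01726969],
       [ 0.57761775,  0.53350549, -0.61784272, -0.62271561],
       [-0.01220793,  0.7624361 ,  0.64694834,  0.72673845],
       [ 0.        ,  0.        ,  0.        ,  1.        ]])}
top {'mtx': array([[499.61648715,   0.        , 256.72529028],
       [  0.        , 499.61648715, 188.41361939],
       [  0.        ,   0.        ,   1.        ]]), 'extrinsics': array([[-0.01163756,  0.98781825, -0.15517624,  0.37261449],
       [-0.99985204, -0.01346164, -0.01070921, -0.02104745],
       [-0.01266768,  0.15502865,  0.98782875,  1.39112577],
       [ 0.        ,  0.        ,  0.        ,  1.        ]])}
```

View pics/scene0.png

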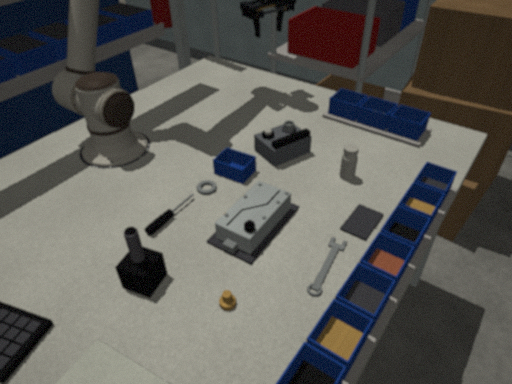

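View pics/top0.png

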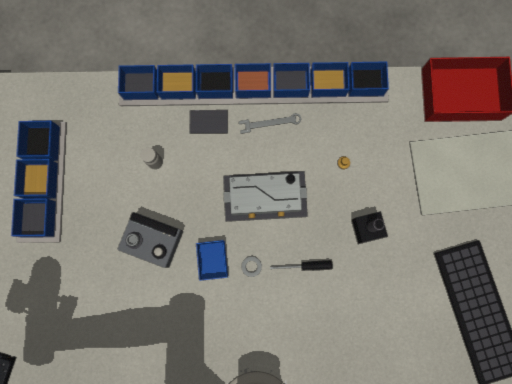

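```bash
cat > h.py <<'E'
import cv2,numpy as np
from station import r
def load(n):
    z=np.load(n+"0.npz");return z['p'],z['d']
def cal(n):
    c=r.get_calibration(n);return c['mtx'],c['extrinsics']
def ray(n,uv):
    K,E=cal(n);uv=np.atleast_2d(np.array(uv,float))
    d=np.c_[(uv[:,0]-K[0,2])/K[0,0],-(uv[:,1]-K[1,2])/K[1,1],-np.ones(len(uv))]
    return E[:3,3],d@E[:3,:3].T
def plane(n,uv,z):
    o,d=ray(n,uv);return o+d*((z-o[2])/d[:,2])[:,None]
def cloud(n,d):
    h,w=d.shape;u,v=np.meshgrid(np.arange(w),np.arange(h))
    o,R=ray(n,np.c_[u.ravel(),v.ravel()]);P=o+R*d.ravel()[:,None]
    return P.reshape(h,w,3)
def proj(n,P):
    K,E=cal(n);c=(np.atleast_2d(P)-E[:3,3])@E[:3,:3]
    return np.c_[K[0,0]*c[:,0]/-c[:,2]+K[0,2],-K[1,1]*c[:,1]/-c[:,2]+K[1,2]]
def tri(uv1,uv2):
    o,d=ray("scene",uv1);o2,d2=ray("top",uv2);d,d2=d[0],d2[0]
    t=np.linalg.lstsq(np.c_[d,-d2],o2-o,rcond=None)[0]
    a,b=o+t[0]*d,o2+t[1]*d2;return (a+b)/2,np.linalg.norm(a-b)
E
python3 - <<'E'
from h import *
import cv2
p,d=load("top");P=cloud("top",d);Z=P[:,:,2]
print("table",np.median(Z[280:300,300:400]))
def crop(n,p,x0,y0,w,h,s): 
    return cv2.resize(p[y0:y0+h,x0:x0+w],None,fx=s,fy=s,interpolation=cv2.INTER_CUBIC)
a=crop("t",p,215,165,100,60,4);b=crop("t",p,110,205,100,75,4);c=crop("t",p,345,200,50,50,4)
q,dq=load("scene")
e=crop("s",q,205,110,110,150,4);f=crop("s",q,105,220,70,80,4)
M=np.zeros((600,800,3),np.uint8)
M[:240,:400]=a;M[240:540,:400]=b
M[:600,400:800]=e[:600,:400]
cv2.imwrite("pics/m1.png",M[:,:,::-1])
M=np.zeros((320,480,3),np.uint8);M[:200,:200]=c;M[:320,200:480]=f;cv2.imwrite("pics/m2.png",M[:,:,::-1])
# height-based segmentation in top
for name,(x0,y0,x1,y1),lo,hi in [("housing top",(215,165,315,225),.05,.068),("tester top",(110,205,190,275),.05,.068),("stand",(345,200,395,250),.05,.09),("probe top",(345,200,395,250),.13,.2),("cap",(215,165,315,225),.075,.1),("cup/hump",(110,205,190,275),.075,.1)]:
    m=np.zeros(Z.shape,np.uint8);m[y0:y1,x0:x1]=((Z>lo)&(Z<hi))[y0:y1,x0:x1]
    n,_,st,ce=cv2.connectedComponentsWithStats(m)
    k=m>0;X=P[k][:,:2]
    if len(X)<4: print(name,len(X));continue
    rc=cv2.minAreaRect(X.astype(np.float32)*1000)
    print(name,k.sum(),"z",np.median(Z[k]).round(4),"mean",X.mean(0).round(4),"rect",rc,"comps",[(s[4],c.round(1).tolist()) for s,c in zip(st[1:],ce[1:]) if s[4]>8])
E
```

```text
table -0.00030816160076929666
housing top 2501 z 0.0597 mean [ 0.5673 -0.0255] rect ((569.3654174804688, -27.677513122558594), (101.0073471069336, 189.9901885986328), 2.4927334785461426) comps [(np.int32(2501), [263.8, 193.7])]
tester top 1442 z 0.0598 mean [0.4397 0.2849] rect ((448.74517822265625, 284.2735595703125), (141.4855194091797, 109.97293853759766), 68.9240493774414) comps [(np.int32(1410), [147.6, 243.2])]
stand 591 z 0.0698 mean [ 0.4719 -0.3016] rect ((473.9747314453125, -307.1398620605469), (69.96395111083984, 71.44595336914062), 13.211621284484863) comps [(np.int32(591), [369.0, 227.5])]
probe top 118 z 0.1549 mean [ 0.473  -0.3047] rect ((473.388427734375, -306.1028747558594), (26.008960723876953, 26.3580379486084), 88.1552505493164) comps [(np.int32(118), [377.3, 224.4])]
cap 58 z 0.08 mean [ 0.6048 -0.096 ] rect ((604.826416015625, -95.89369201660156), (21.44160270690918, 24.52849769592285), 88.79769134521484) comps [(np.int32(58), [290.1, 178.2])]
cup/hump 554 z 0.0799 mean [0.4728 0.2757] rect ((456.3898010253906, 282.05322265625), (129.38552856445312, 90.17253875732422), 68.5054931640625) comps [(np.int32(401), [152.3, 223.9]), (np.int32(82), [131.5, 239.2]), (np.int32(60), [158.0, 251.1])]
```

View pics/m1.png

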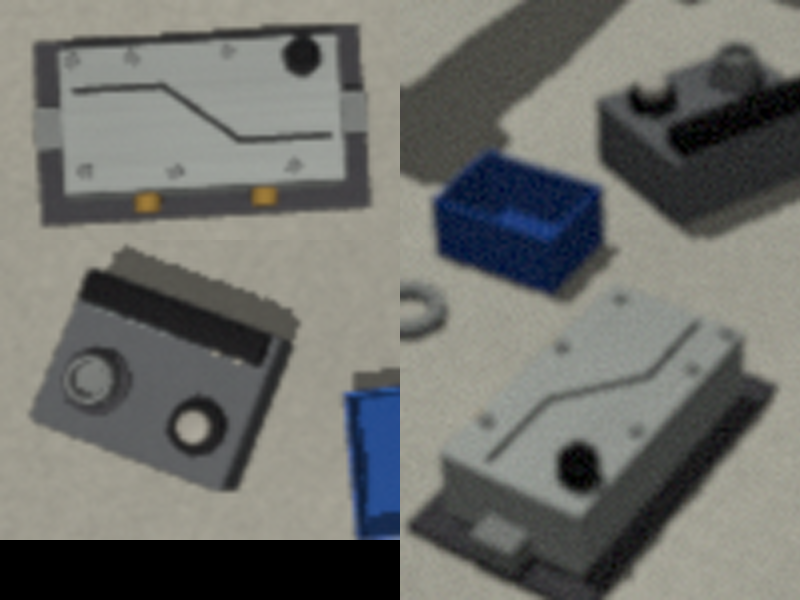

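View pics/m2.png

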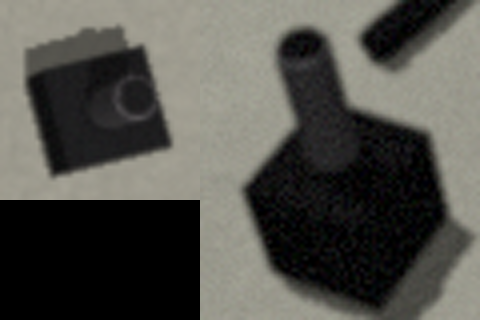

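```bash
python3 - <<'E'
from h import *
g=lambda x,y,x0,y0:(x0+(x+.5)/4-.5,y0+(y+.5)/4-.5)
T=[g(*q,215,165) for q in[(331,134),(239,138),(165,86),(73,91)]]
S=[g(x-400,y,205,110) for x,y in[(488,460),(553,400),(645,377),(697,324)]]
for s,t in zip(S,T): print(tri(s,t),plane("top",t,.06).round(4),plane("scene",s,.06).round(4))
L=np.array([(-20,-85),(-20,-25),(20,25),(20,85)])/1000
for yaw in(2.49,-2.49):
    a=np.radians(yaw);R=np.array([[np.cos(a),-np.sin(a)],[np.sin(a),np.cos(a)]])
    print(yaw,(np.array([.5694,-.0277])+L@R.T).round(4).tolist(),np.array([.5694,-.0277])+R@[.033,-.07])
# gasket mask on top: dark pixels within top face -> world -> compare
p,d=load("top");G=p.mean(2);P=cloud("top",d)
# tester
for yaw in(68.9-90,):
    a=np.radians(yaw);R=np.array([[np.cos(a),-np.sin(a)],[np.sin(a),np.cos(a)]]);c=np.array([.4487,.2843])
    print("tester",c+R@[-.015,.035],c+R@[-.02,-.04])
cu=g(93,138,110,205);bu=g(195,186,110,205)
print("cup",plane("top",cu,.084),"btn",plane("top",bu,.075))
cs=g(738-400,60,205,110);print("cup tri",tri(cs,cu))
# probe top: brightish ring in both views
ps=g(303-200,45,105,220);pt=g(135,98,345,200);print("probe",tri(ps,pt),plane("top",pt,.157),plane("scene",ps,.157))
print("TCP proj scene",proj("scene",[.18,.598,.223]))
# shaft lean check: scene cloud slices
q,dq=load("scene");Q=cloud("scene",dq)
for n,W in(("scene",Q),("top",P)):
  for lo,hi in((.08,.1),(.1,.12),(.12,.14),(.14,.152),(.152,.162)):
    k=(abs(W[:,:,0]-.474)<.03)&(abs(W[:,:,1]+.307)<.03)&(W[:,:,2]>lo)&(W[:,:,2]<hi)
    if k.sum()>3:
        X=W[k];A=np.c_[2*X[:,:2],np.ones(len(X))];b=(X[:,:2]**2).sum(1)
        print(n,lo,k.sum(),X.mean(0).round(4),np.linalg.lstsq(A,b,rcond=None)[0][:2].round(4))
E
```

```text
(array([ 0.55364531, -0.11577268,  0.05953852]), np.float64(0.0006870770998383051)) [[ 0.5538 -0.1155  0.06  ]] [[ 0.5537 -0.1164  0.06  ]]
(array([ 0.55247605, -0.0533789 ,  0.0588258 ]), np.float64(0.001022639495317421)) [[ 0.5519 -0.0537  0.06  ]] [[ 0.5536 -0.054   0.06  ]]
(array([ 0.58759179, -0.00478309,  0.05972242]), np.float64(0.0011922193426037709)) [[ 0.588  -0.0044  0.06  ]] [[ 0.5874 -0.0055  0.06  ]]
(array([0.58507976, 0.0573098 , 0.05816779]), np.float64(0.0016595390405893086)) [[0.5854 0.0577 0.06  ]] [[0.5857 0.0548 0.06  ]]
2.49 [[0.5531, -0.1135], [0.5505, -0.0535], [0.5883, -0.0019], [0.5857, 0.0581]] [ 0.60540999 -0.09620022]
-2.49 [[0.5457, -0.1118], [0.5483, -0.0518], [0.5905, -0.0036], [0.5931, 0.0564]] [ 0.59932769 -0.09906759]
tester [0.44730559 0.32235333] [0.41564106 0.25418179]
cup [[0.44813031 0.31856924 0.084     ]] btn [[0.41646436 0.25300034 0.075     ]]
cup tri (array([0.44845608, 0.32055335, 0.07590545]), np.float64(0.0003625530456603535))
probe (array([ 0.47341709, -0.30780264,  0.15276183]), np.float64(0.0007308222799386338)) [[ 0.47328596 -0.30652225  0.157     ]] [[ 0.47716979 -0.31038785  0.157     ]]
TCP proj scene [[268.12022663  32.71429028]]
scene 0.08 101 [ 0.4837 -0.3151  0.09  ] [ 0.4752 -0.3101]
scene 0.1 97 [ 0.4835 -0.3153  0.1103] [ 0.4753 -0.31  ]
scene 0.12 108 [ 0.4837 -0.3155  0.1304] [ 0.4756 -0.3103]
scene 0.14 67 [ 0.4834 -0.3145  0.1465] [ 0.476  -0.3104]
scene 0.152 106 [ 0.477  -0.3113  0.1552] [ 0.4764 -0.3111]
top 0.08 22 [ 0.4702 -0.2975  0.0907] [ 0.4737 -0.3072]
top 0.1 13 [ 0.4707 -0.2962  0.1088] [ 0.474  -0.3087]
top 0.12 20 [ 0.4701 -0.2973  0.1284] [ 0.4738 -0.3067]
top 0.14 26 [ 0.4728 -0.301   0.1471] [ 0.4738 -0.3069]
top 0.152 84 [ 0.4732 -0.3065  0.1564] [ 0.4732 -0.3066]
```

Request:
{"method": "jog_arm", "body": {"plan": "0 0 0 0 0 -1 -1; 0 0 0 0 0 -1 -1; 0 0 0 0 0 -0.1 -1; 0.9 1 0 0 0 0 -1; 0.9 1 0 0 0 0 -1; 0.9 1 0 0 0 0 -1; 0.9 1 0 0 0 0 -1; 0.9 1 0 0 0 0 -1; 0.9 1 0 0 0 0 -1; 0.9 1 0 0 0 0 -1"}}

```text
time_s: 1.1
tcp_pos: [0.3386, 0.4222, 0.2224]
ee_rot: [[1.0, -0.002, -0.0], [-0.002, -1.0, -0.0], [-0.0, 0.0, -1.0]]
wrist_force: [0.9, 0.1, 0.6]
gripper_width: 0.999
gripper_force: 0.0
```

```bash
python3 -c "
from h import *
s=r.sense();print(s['time_s'],s['tcp_pos'],s['ee_rot'].round(4),s['joints'].round(1))"
```

```text
1.1 [0.33857531 0.42218107 0.22242464] [[ 1.0e+00 -2.4e-03 -2.0e-04]
 [-2.4e-03 -1.0e+00 -3.0e-04]
 [-2.0e-04  3.0e-04 -1.0e+00]] [ 68.4  13.9 -11.4  -0.  -64.8  21.4]
```

Request:
{"method": "jog_arm", "body": {"plan": "0.4 1 0 0 0 0 -1; 0.4 1 0 0 0 0 -1; 0.4 1 0 0 0 0 -1; 0.4 1 0 0 0 0 -1; 0.4 1 0 0 0 0 -1; 0.4 1 0 0 0 0 -1; 0.4 1 0 0 0 0 -1; 0.4 1 0 0 0 0 -1; 0.4 1 0 0 0 0 -1; 0.4 1 0 0 0 0 -1"}}

```text
time_s: 2.1
tcp_pos: [0.4381, 0.1724, 0.2225]
ee_rot: [[1.0, -0.002, -0.0], [-0.002, -1.0, -0.0], [-0.0, 0.0, -1.0]]
wrist_force: [0.1, -0.2, 0.6]
gripper_width: 1.002
gripper_force: 0.0
```

Request:
{"method": "jog_arm", "body": {"plan": "0.15 1 0 0 0 0 -1; 0.15 1 0 0 0 0 -1; 0.15 1 0 0 0 0 -1; 0.15 1 0 0 0 0 -1; 0.15 1 0 0 0 0 -1; 0.15 1 0 0 0 0 -1; 0.15 1 0 0 0 0 -1; 0.15 1 0 0 0 0 -1; 0.15 1 0 0 0 0 -1; 0.15 1 0 0 0 0 -1"}}

```text
time_s: 3.1
tcp_pos: [0.4755, -0.0775, 0.2224]
ee_rot: [[1.0, -0.003, -0.0], [-0.003, -1.0, 0.0], [-0.0, -0.0, -1.0]]
wrist_force: [0.5, -0.4, 0.1]
gripper_width: 1.0
gripper_force: 0.0
```

Request:
{"method": "jog_arm", "body": {"plan": "0 1 0 0 0 0 -1; 0 1 0 0 0 0 -1; 0 1 0 0 0 0 -1; 0 1 0 0 0 0 -1; 0 1 0 0 0 0 -1; 0 1 0 0 0 0 -1; 0 1 0 0 0 0 -1; 0 1 0 0 0 0 -1; 0 1 0 0 0 0 -1; 0 0 0 0 0 0 -1"}}

```text
time_s: 4.1
tcp_pos: [0.4754, -0.3036, 0.2218]
ee_rot: [[1.0, -0.005, -0.001], [-0.005, -1.0, -0.0], [-0.001, 0.0, -1.0]]
wrist_force: [-0.4, 0.1, -0.3]
gripper_width: 0.999
gripper_force: 0.0
```

```bash
python3 - <<'E'
from h import *
s=r.sense();print(s['time_s'],s['tcp_pos'],s['joints'].round(1))
p,d=r.capture("scene");q,e=r.capture("top")
u=proj("scene",s['tcp_pos'])[0];v=proj("top",s['tcp_pos'])[0];print(u,v)
cr=lambda p,u:cv2.resize(p[max(0,int(u[1])-60):int(u[1])+70,int(u[0])-65:int(u[0])+65],(520,520*130//130))
A=cr(p,u);B=cr(q,v);A=cv2.resize(A,(400,400));B=cv2.resize(B,(400,400));cv2.imwrite("pics/g1.png",np.hstack([A,B])[:,:,::-1])
E
```

```text
4.1 [ 0.47541386 -0.3035765   0.22184818] [-16.1  16.2  -8.3   0.  -65.6 105.8]
[125.02681826 203.7555795 ] [383.38746268 220.88993889]
```

View pics/g1.png

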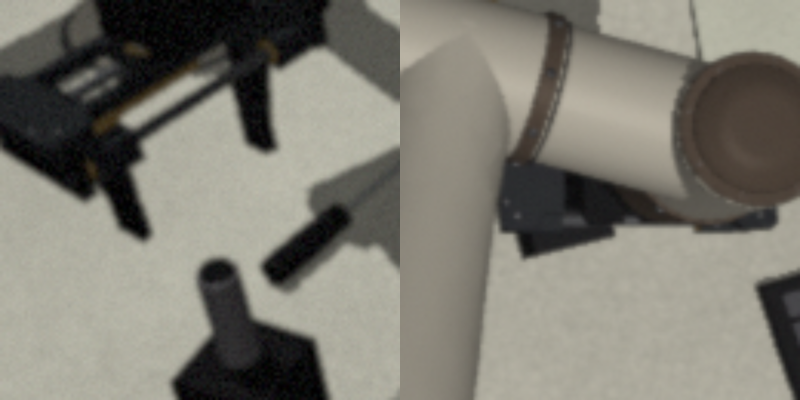

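Request:
{"method": "jog_arm", "body": {"plan": "0 0.2 1 0 0 0 -1; 0 0 1 0 0 0 -1; 0 0 1 0 0 0 -1; 0 0 1 0 0 0 -1; 0 0 0.5 0 0 0 -1; 0 0 0.25 0 0 0 -1; 0 0 0 0 0 0 -1; 0 0 0 0 0 0 1; 0 0 0 0 0 0 1; 0 0 0 0 0 0 1"}}

```text
time_s: 5.2
tcp_pos: [0.4762, -0.3067, 0.1048]
ee_rot: [[1.0, 0.0, 0.002], [0.0, -1.0, -0.001], [0.002, 0.001, -1.0]]
wrist_force: [-0.5, 0.2, -0.4]
gripper_width: 0.81
gripper_force: 0.0
```

Request:
{"method": "jog_arm", "body": {"plan": "0 0 0 0 0 0 1; 0 0 0 0 0 0 1; 0 0 0 0 0 0 1; 0 0 0 0 0 0 1; 0 0 0 0 0 0 1; 0 0 0 0 0 0 1; 0 0 0 0 0 0 1; 0 0 0 0 0 0 1; 0 0 0 0 0 0 1; 0 0 0 0 0 0 1"}}

```text
time_s: 6.2
tcp_pos: [0.476, -0.307, 0.104]
ee_rot: [[1.0, 0.001, 0.001], [0.001, -1.0, -0.001], [0.001, 0.001, -1.0]]
wrist_force: [-0.2, -5.2, -0.0]
gripper_width: 0.318
gripper_force: 30.0
```

Request:
{"method": "jog_arm", "body": {"plan": "0 0.05 -0.2 0 0 0 1; 0 0 -0.4 0 0 0 1; 0 0 -0.5 0 0 0 1; 0 0 -0.5 0 0 0 1; 0 0 -0.5 0 0 0 1; 0 0 -0.5 0 0 0 1; 0 0 -0.5 0 0 0 1; 0 0 -0.5 0 0 0 1; 0 0 -0.5 0 0 0 1; 0 0 -0.3 0 0 0 1"}}

```text
time_s: 7.2
tcp_pos: [0.4761, -0.3079, 0.2154]
ee_rot: [[1.0, 0.001, 0.002], [0.001, -1.0, -0.001], [0.002, 0.001, -1.0]]
wrist_force: [0.7, 0.1, -1.4]
gripper_width: 0.313
gripper_force: 30.0
```

```bash
python3 - <<'E'
from h import *
s=r.sense();t=s['tcp_pos'];print(s['time_s'],t,s['ee_rot'].round(4),s['wrist_force'].round(2))
p,d=r.capture("scene");np.savez("lift.npz",p=p,d=d);Q=cloud("scene",d)
K=(abs(Q[:,:,0]-t[0])<.035)&(abs(Q[:,:,1]-t[1])<.035)
for lo in np.arange(.09,.21,.01):
    k=K&(Q[:,:,2]>lo)&(Q[:,:,2]<lo+.01)
    if k.sum()>3: print(lo.round(3),k.sum(),Q[k].mean(0).round(4),Q[k].min(0).round(4),Q[k].max(0).round(4))
u=proj("scene",t-[0,0,.094])[0];print(u)
x,y=int(u[0]),int(u[1]);cv2.imwrite("pics/g2.png",cv2.resize(p[y-60:y+30,x-45:x+45],(540,540),interpolation=cv2.INTER_CUBIC)[:,:,::-1])
E
```

```text
7.2 [ 0.47613949 -0.30787572  0.2153879 ] [[ 1.0e+00  5.0e-04  1.5e-03]
 [ 5.0e-04 -1.0e+00 -6.0e-04]
 [ 1.5e-03  6.0e-04 -1.0e+00]] [ 0.72  0.13 -1.43]
0.12 10 [ 0.4779 -0.3097  0.1271] [ 0.4749 -0.3122  0.123 ] [ 0.4803 -0.3052  0.1294]
0.13 13 [ 0.4785 -0.3093  0.1353] [ 0.4746 -0.3125  0.1305] [ 0.4812 -0.3054  0.1398]
0.14 22 [ 0.4788 -0.3107  0.1449] [ 0.474  -0.314   0.1401] [ 0.4822 -0.3041  0.1495]
0.15 26 [ 0.4787 -0.3103  0.1548] [ 0.4737 -0.3145  0.1502] [ 0.4822 -0.3028  0.16  ]
0.16 25 [ 0.4788 -0.3097  0.1648] [ 0.4732 -0.3138  0.1602] [ 0.4822 -0.3043  0.1694]
0.18 92 [ 0.4835 -0.3134  0.1857] [ 0.4616 -0.3248  0.1809] [ 0.4917 -0.2911  0.1899]
0.19 56 [ 0.4842 -0.313   0.1948] [ 0.4698 -0.3227  0.1901] [ 0.4892 -0.2971  0.1995]
0.2 57 [ 0.4855 -0.3121  0.2045] [ 0.4749 -0.3214  0.2002] [ 0.4905 -0.2983  0.2098]
[134.82328047 242.42640417]
```

View pics/g2.png

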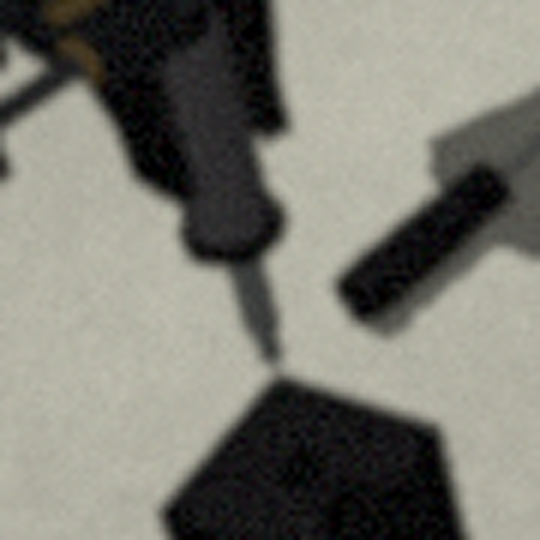

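Request:
{"method": "jog_arm", "body": {"plan": "0.39 -0.97 0 0 0 0 1; 0.39 -0.97 0 0 0 0 1; 0.39 -0.97 0 0 0 0 1; 0.39 -0.97 0 0 0 0 1; 0.39 -0.97 0 0 0 0 1; 0.39 -0.97 0 0 0 0 1; 0.39 -0.97 0 0 0 0 1; 0.39 -0.97 0 0 0 0 1; 0 0 0.7 0 0 0 1; 0 0 0.7 0 0 0 1"}}

```text
time_s: 8.25
tcp_pos: [0.554, -0.1127, 0.1784]
ee_rot: [[1.0, 0.002, 0.0], [0.002, -1.0, 0.0], [0.0, -0.0, -1.0]]
wrist_force: [-0.7, 0.5, -1.1]
gripper_width: 0.318
gripper_force: 30.0
```

```bash
python3 - <<'E'
from h import *
s=r.sense();t=s['tcp_pos'];print(s['time_s'],t,s['ee_rot'].round(4),s['wrist_force'].round(2))
p,d=r.capture("scene");Q=cloud("scene",d)
K=(abs(Q[:,:,0]-t[0])<.03)&(abs(Q[:,:,1]-t[1])<.03)
for lo in np.arange(.064,.15,.01):
    k=K&(Q[:,:,2]>lo)&(Q[:,:,2]<lo+.01)
    if k.sum()>3: print(lo.round(3),k.sum(),Q[k].mean(0).round(4),Q[k].min(0).round(4))
for z in(.094,): print(proj("scene",t-[0,0,z]))
u=proj("scene",t-[0,0,.1])[0]
x,y=int(u[0]),int(u[1]);print(x-50,y-60);cv2.imwrite("pics/g3.png",cv2.resize(p[y-60:y+40,x-50:x+50],(600,600),interpolation=cv2.INTER_CUBIC)[:,:,::-1])
E
```

```text
8.25 [ 0.55404623 -0.11267898  0.17840273] [[ 1.0e+00  1.9e-03  5.0e-04]
 [ 1.9e-03 -1.0e+00  3.0e-04]
 [ 5.0e-04 -3.0e-04 -1.0e+00]] [-0.72  0.52 -1.08]
0.084 9 [ 0.5546 -0.1142  0.0896] [ 0.5518 -0.1167  0.0862]
0.094 13 [ 0.555  -0.1153  0.0991] [ 0.5519 -0.1189  0.0942]
0.104 16 [ 0.5564 -0.1163  0.1099] [ 0.5522 -0.1211  0.1047]
0.114 18 [ 0.5555 -0.1159  0.119 ] [ 0.5485 -0.1193  0.1146]
0.124 19 [ 0.5559 -0.1157  0.1285] [ 0.5504 -0.1189  0.1242]
0.134 5 [ 0.5578 -0.1186  0.1414] [ 0.5447 -0.1282  0.1344]
0.144 70 [ 0.5602 -0.1201  0.1489] [ 0.5376 -0.1301  0.1441]
[[227.05421744 216.07792991]]
177 157
```

View pics/g3.png

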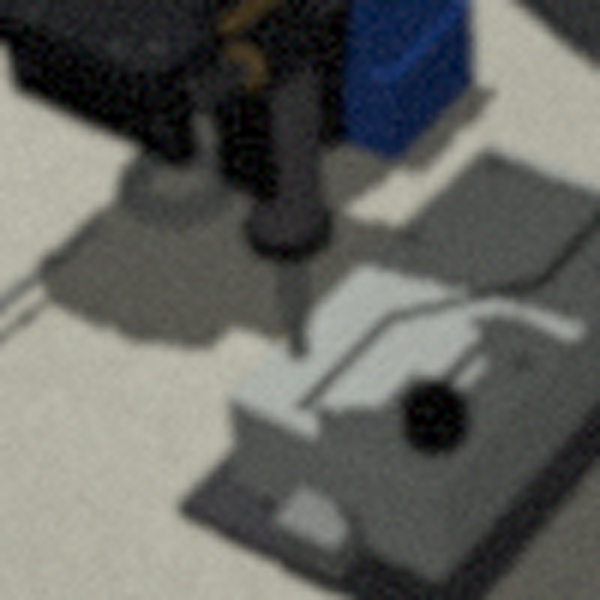

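Request:
{"method": "jog_arm", "body": {"plan": "0 0.11 0.1 0 0 0 1; 0 0 0.34 0 0 0 1; 0 0 0.25 0 0 0 1; 0 0 0.04 0 0 0 1; 0 0 0 0 0 0 1; 0 0 0 0 0 0 1; 0 0 0 0 0 0 1; 0 -0.08 0 0 0 0 1; -0.004 -0.08 0 0 0 0 1; -0.004 -0.08 0 0 0 0 1"}}

```text
time_s: 9.3
tcp_pos: [0.5535, -0.1102, 0.1607]
ee_rot: [[1.0, 0.0, 0.0], [0.0, -1.0, 0.0], [0.0, -0.0, -1.0]]
wrist_force: [-0.0, 0.3, -0.9]
gripper_width: 0.317
gripper_force: 30.0
```

```bash
python3 - <<'E'
from h import *
s=r.sense();t=s['tcp_pos'];print(s['time_s'],t,s['wrist_force'].round(2))
p,d=r.capture("scene");Q=cloud("scene",d)
K=(abs(Q[:,:,0]-t[0])<.012)&(abs(Q[:,:,1]-t[1])<.012)&(Q[:,:,2]>.063)
print(np.sort(Q[K][:,2])[:12].round(4))
u=proj("scene",t-[0,0,.1])[0]
x,y=int(u[0]),int(u[1]);print(x-50,y-60);cv2.imwrite("pics/g4.png",cv2.resize(p[y-60:y+40,x-50:x+50],(600,600),interpolation=cv2.INTER_CUBIC)[:,:,::-1])
E
```

```text
9.3 [ 0.55347695 -0.11023263  0.16066395] [-0.02  0.25 -0.86]
[0.0682 0.07   0.0703 0.071  0.0715 0.0733 0.074  0.0742 0.0748 0.0748
 0.0767 0.0782]
178 162
```

View pics/g4.png

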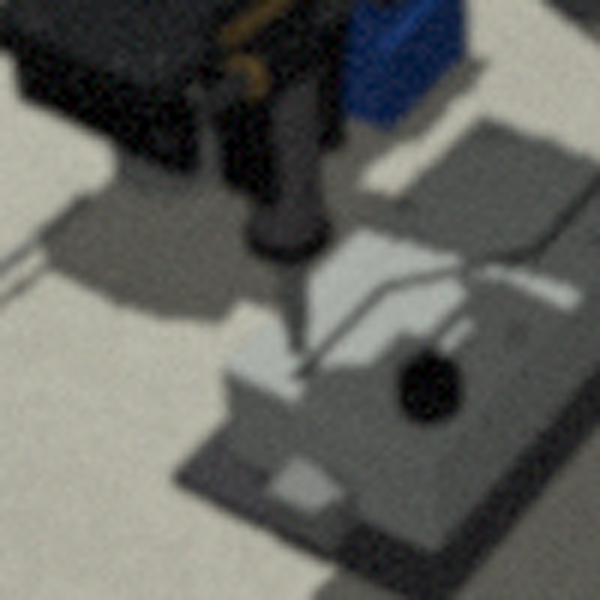

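Request:
{"method": "jog_arm", "body": {"plan": "-0.004 -0.08 0 0 0 0 1; -0.004 -0.08 0 0 0 0 1; -0.004 -0.08 0 0 0 0 1; -0.004 -0.08 0 0 0 0 1; -0.004 -0.08 0 0 0 0 1; -0.004 -0.08 0 0 0 0 1; -0.004 -0.08 0 0 0 0 1; -0.004 -0.08 0 0 0 0 1; -0.004 -0.08 0 0 0 0 1; -0.004 -0.08 0 0 0 0 1"}}

```text
time_s: 10.35
tcp_pos: [0.5524, -0.0903, 0.1606]
ee_rot: [[1.0, 0.0, -0.0], [0.0, -1.0, -0.0], [-0.0, 0.0, -1.0]]
wrist_force: [0.3, -0.5, -0.9]
gripper_width: 0.32
gripper_force: 30.0
```

Request:
{"method": "jog_arm", "body": {"plan": "-0.004 -0.08 0 0 0 0 1; -0.004 -0.08 0 0 0 0 1; -0.004 -0.08 0 0 0 0 1; -0.004 -0.08 0 0 0 0 1; -0.004 -0.08 0 0 0 0 1; -0.004 -0.08 0 0 0 0 1; -0.004 -0.08 0 0 0 0 1; -0.004 -0.08 0 0 0 0 1; -0.004 -0.08 0 0 0 0 1; -0.004 -0.08 0 0 0 0 1"}}

```text
time_s: 11.35
tcp_pos: [0.5514, -0.0703, 0.1605]
ee_rot: [[1.0, 0.0, -0.0], [0.0, -1.0, -0.0], [-0.0, 0.0, -1.0]]
wrist_force: [0.7, -0.7, -1.1]
gripper_width: 0.314
gripper_force: 30.0
```

Request:
{"method": "jog_arm", "body": {"plan": "0 -0.08 0 0 0 0 1; 0 -0.08 0 0 0 0 1; 0 -0.08 0 0 0 0 1; 0 -0.08 0 0 0 0 1; 0 -0.08 0 0 0 0 1; 0 -0.08 0 0 0 0 1; 0 -0.08 0 0 0 0 1; 0.03 -0.07 0 0 0 0 1; 0.047 -0.065 0 0 0 0 1; 0.047 -0.065 0 0 0 0 1"}}

```text
time_s: 12.35
tcp_pos: [0.5547, -0.0513, 0.1606]
ee_rot: [[1.0, 0.0, 0.0], [0.0, -1.0, -0.0], [0.0, 0.0, -1.0]]
wrist_force: [-0.9, -0.0, -1.0]
gripper_width: 0.312
gripper_force: 30.0
```

Request:
{"method": "jog_arm", "body": {"plan": "0.047 -0.065 0 0 0 0 1; 0.047 -0.065 0 0 0 0 1; 0.047 -0.065 0 0 0 0 1; 0.047 -0.065 0 0 0 0 1; 0.047 -0.065 0 0 0 0 1; 0.047 -0.065 0 0 0 0 1; 0.047 -0.065 0 0 0 0 1; 0.047 -0.065 0 0 0 0 1; 0.047 -0.065 0 0 0 0 1; 0.047 -0.065 0 0 0 0 1"}}

```text
time_s: 13.35
tcp_pos: [0.5664, -0.0351, 0.1606]
ee_rot: [[1.0, 0.0, -0.0], [0.0, -1.0, -0.0], [-0.0, 0.0, -1.0]]
wrist_force: [0.1, -0.3, -1.6]
gripper_width: 0.314
gripper_force: 30.0
```

Request:
{"method": "jog_arm", "body": {"plan": "0.047 -0.065 0 0 0 0 1; 0.047 -0.065 0 0 0 0 1; 0.047 -0.065 0 0 0 0 1; 0.047 -0.065 0 0 0 0 1; 0.047 -0.065 0 0 0 0 1; 0.047 -0.065 0 0 0 0 1; 0.047 -0.065 0 0 0 0 1; 0.047 -0.065 0 0 0 0 1; 0.047 -0.065 0 0 0 0 1; 0.047 -0.065 0 0 0 0 1"}}

```text
time_s: 14.35
tcp_pos: [0.5781, -0.0188, 0.1606]
ee_rot: [[1.0, 0.0, -0.0], [0.0, -1.0, -0.0], [-0.0, 0.0, -1.0]]
wrist_force: [0.5, 0.4, -1.4]
gripper_width: 0.314
gripper_force: 30.0
```

```bash
python3 - <<'E'
from h import *
s=r.sense();t=s['tcp_pos'];print(s['time_s'],t,s['wrist_force'].round(2))
p,d=r.capture("scene")
u=proj("scene",t-[0,0,.1])[0]
x,y=int(u[0]),int(u[1]);print(x-50,y-60);cv2.imwrite("pics/g5.png",cv2.resize(p[y-60:y+40,x-50:x+50],(600,600),interpolation=cv2.INTER_CUBIC)[:,:,::-1])
E
```

```text
14.35 [ 0.57811916 -0.01880153  0.16055076] [ 0.49  0.44 -1.43]
209 145
```

View pics/g5.png

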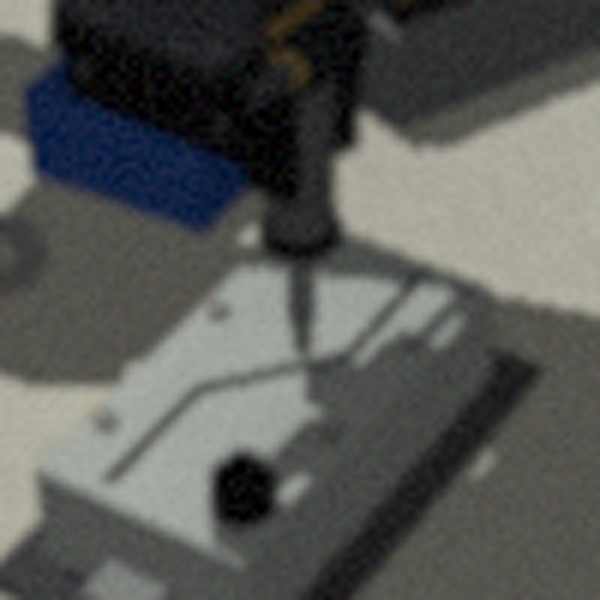

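Request:
{"method": "jog_arm", "body": {"plan": "0.047 -0.065 0 0 0 0 1; 0.047 -0.065 0 0 0 0 1; 0.047 -0.065 0 0 0 0 1; 0.047 -0.065 0 0 0 0 1; 0.047 -0.065 0 0 0 0 1; 0.047 -0.065 0 0 0 0 1; 0.047 -0.065 0 0 0 0 1; 0.047 -0.065 0 0 0 0 1; 0.047 -0.065 0 0 0 0 1; 0 -0.08 0 0 0 0 1"}}

```text
time_s: 15.4
tcp_pos: [0.5888, -0.0022, 0.1605]
ee_rot: [[1.0, 0.0, 0.0], [0.0, -1.0, 0.0], [0.0, -0.0, -1.0]]
wrist_force: [0.6, -0.1, -1.2]
gripper_width: 0.313
gripper_force: 30.0
```

Request:
{"method": "jog_arm", "body": {"plan": "-0.004 -0.08 0 0 0 0 1; -0.004 -0.08 0 0 0 0 1; -0.004 -0.08 0 0 0 0 1; -0.004 -0.08 0 0 0 0 1; -0.004 -0.08 0 0 0 0 1; -0.004 -0.08 0 0 0 0 1; -0.004 -0.08 0 0 0 0 1; -0.004 -0.08 0 0 0 0 1; -0.004 -0.08 0 0 0 0 1; -0.004 -0.08 0 0 0 0 1"}}

```text
time_s: 16.4
tcp_pos: [0.5876, 0.0178, 0.1606]
ee_rot: [[1.0, 0.0, 0.0], [0.0, -1.0, 0.0], [0.0, -0.0, -1.0]]
wrist_force: [-0.0, -0.4, -2.1]
gripper_width: 0.316
gripper_force: 30.0
```

Request:
{"method": "jog_arm", "body": {"plan": "-0.004 -0.08 0 0 0 0 1; -0.004 -0.08 0 0 0 0 1; -0.004 -0.08 0 0 0 0 1; -0.004 -0.08 0 0 0 0 1; -0.004 -0.08 0 0 0 0 1; -0.004 -0.08 0 0 0 0 1; -0.004 -0.08 0 0 0 0 1; -0.004 -0.08 0 0 0 0 1; -0.004 -0.08 0 0 0 0 1; -0.004 -0.08 0 0 0 0 1"}}

```text
time_s: 17.4
tcp_pos: [0.5866, 0.0379, 0.1605]
ee_rot: [[1.0, 0.0, -0.0], [0.0, -1.0, -0.0], [-0.0, 0.0, -1.0]]
wrist_force: [0.5, -0.0, -1.7]
gripper_width: 0.315
gripper_force: 30.0
```

Request:
{"method": "jog_arm", "body": {"plan": "-0.004 -0.08 0 0 0 0 1; -0.004 -0.08 0 0 0 0 1; -0.004 -0.08 0 0 0 0 1; -0.004 -0.08 0 0 0 0 1; -0.004 -0.08 0 0 0 0 1; -0.004 -0.08 0 0 0 0 1; -0.004 -0.08 0 0 0 0 1; -0.004 -0.08 0 0 0 0 1; -0.004 -0.08 0 0 0 0 1; 0 0 0 0 0 0 1"}}

```text
time_s: 18.4
tcp_pos: [0.5857, 0.0559, 0.1605]
ee_rot: [[1.0, 0.001, -0.0], [0.001, -1.0, -0.0], [-0.0, 0.0, -1.0]]
wrist_force: [-0.3, 0.4, -0.3]
gripper_width: 0.317
gripper_force: 30.0
```

```bash
python3 - <<'E'
from h import *
s=r.sense();t=s['tcp_pos'];print(s['time_s'],t,s['wrist_force'].round(2))
p,d=r.capture("scene")
u=proj("scene",t-[0,0,.1])[0]
x,y=int(u[0]),int(u[1]);print(x-50,y-60);cv2.imwrite("pics/g6.png",cv2.resize(p[y-60:y+40,x-50:x+50],(600,600),interpolation=cv2.INTER_CUBIC)[:,:,::-1])
# cup circle fits from initial depth
for n in("scene","top"):
    q,e=load(n);P=cloud(n,e)
    k=(np.hypot(P[:,:,0]-.448,P[:,:,1]-.3205)<.03)&(P[:,:,2]>.080)&(P[:,:,2]<.09)
    X=P[k]; c,rad=cv2.minEnclosingCircle((X[:,:2]*1000).astype(np.float32));print(n,k.sum(),X[:,2].mean(),c,rad)
E
```

```text
18.4 [0.585671   0.05591618 0.16053175] [-0.28  0.4  -0.28]
229 130
scene 32 0.08163818404698087 (449.9405517578125, 319.8316345214844) 16.899036407470703
top 50 0.08439894574534894 (447.5834045410156, 322.36767578125) 15.896712303161621
```

View pics/g6.png

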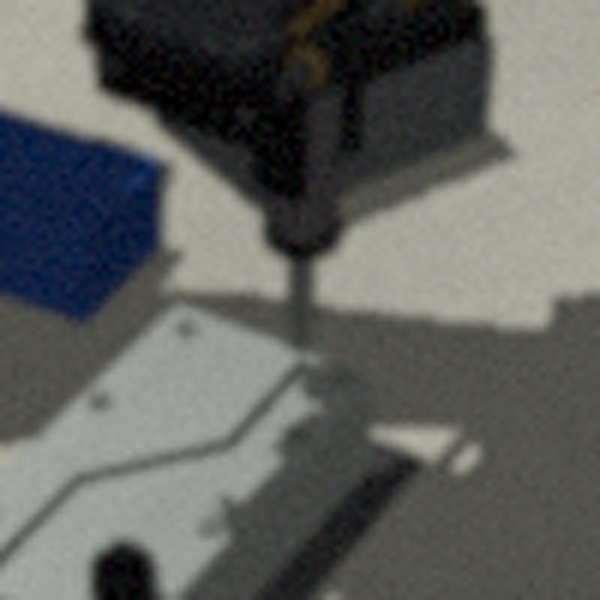

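Request:
{"method": "jog_arm", "body": {"plan": "0 0 0 0 0 0 1; 0 0 0 0 0 0 1; 0 0 0 0 0 0 1; 0 0 -0.97 0 0 0 1; 0 0 -0.97 0 0 0 1; -0.5 -0.96 0 0 0 0 1; -0.5 -0.96 0 0 0 0 1; -0.5 -0.96 0 0 0 0 1; -0.5 -0.96 0 0 0 0 1; -0.5 -0.96 0 0 0 0 1"}}

```text
time_s: 19.45
tcp_pos: [0.5225, 0.1764, 0.2092]
ee_rot: [[1.0, 0.0, 0.0], [0.0, -1.0, 0.0], [0.0, -0.0, -1.0]]
wrist_force: [0.4, 0.5, -0.8]
gripper_width: 0.317
gripper_force: 30.0
```

Request:
{"method": "jog_arm", "body": {"plan": "-0.5 -0.96 0 0 0 0 1; -0.5 -0.96 0 0 0 0 1; -0.5 -0.96 0 0 0 0 1; -0.5 -0.96 0 0 0 0 1; -0.5 -0.96 0 0 0 0 1; -0.5 -0.96 0 0 0 0 1; 0 0 0 0 0 0 1; 0 0 0 0 0 0 1; 0 0 0 0 0 0 1; 0 0 0 0 0 0 1"}}

```text
time_s: 20.45
tcp_pos: [0.4484, 0.3188, 0.2091]
ee_rot: [[1.0, -0.001, -0.0], [-0.001, -1.0, -0.0], [-0.0, 0.0, -1.0]]
wrist_force: [-0.4, 0.3, -0.2]
gripper_width: 0.315
gripper_force: 30.0
```

```bash
python3 - <<'E'
from h import *
s=r.sense();t=s['tcp_pos'];print(s['time_s'],t,s['ee_rot'].round(4),s['wrist_force'].round(2))
p,d=r.capture("scene");P=cloud("scene",d)
K=(np.hypot(P[:,:,0]-t[0],P[:,:,1]-t[1])<.03)
for lo,hi in((.078,.0865),(.1,.117),(.117,.135),(.135,.155),(.155,.17)):
    k=K&(P[:,:,2]>lo)&(P[:,:,2]<hi)
    if k.sum(): print(lo,k.sum(),P[k].mean(0).round(4),P[k].min(0).round(4),P[k].max(0).round(4))
E
```

```text
20.45 [0.44842665 0.31881026 0.20907627] [[ 1.e+00 -8.e-04 -0.e+00]
 [-8.e-04 -1.e+00 -1.e-04]
 [-0.e+00  1.e-04 -1.e+00]] [-0.38  0.28 -0.17]
0.078 38 [0.4498 0.3178 0.0812] [0.433  0.3019 0.0784] [0.4642 0.3327 0.0847]
0.1 1 [0.4472 0.3192 0.1126] [0.4472 0.3192 0.1126] [0.4472 0.3192 0.1126]
0.117 16 [0.4495 0.3151 0.1259] [0.4459 0.3111 0.1171] [0.4521 0.319  0.135 ]
0.135 25 [0.4501 0.3149 0.1448] [0.4446 0.3099 0.1353] [0.4543 0.3198 0.1542]
0.155 18 [0.4508 0.3138 0.1627] [0.4442 0.3079 0.156 ] [0.4547 0.3192 0.1691]
```

Request:
{"method": "jog_arm", "body": {"plan": "0.02 -0.05 0.3 0 0 0 1; 0 0 0.3 0 0 0 1; 0 0 0.3 0 0 0 1; 0 0 0.3 0 0 0 1; 0 0 0.2 0 0 0 1; 0 0 0.08 0 0 0 1; 0 0 0 0 0 0 1; 0 0 0 0 0 0 1; 0 0 0 0 0 0 1; 0 0 0 0 0 0 1"}}

```text
time_s: 21.5
tcp_pos: [0.4487, 0.321, 0.1724]
ee_rot: [[1.0, 0.0, 0.001], [0.0, -1.0, 0.001], [0.001, -0.001, -1.0]]
wrist_force: [-0.1, 0.2, -0.9]
gripper_width: 0.313
gripper_force: 30.0
```

Request:
{"method": "jog_arm", "body": {"plan": "0 0 0.02 0 0 0 1; 0 0 0.02 0 0 0 1; 0 0 0.02 0 0 0 1; 0 0 0.02 0 0 0 1; 0 0 0 0 0 0 1; 0 0 0 0 0 0 1; 0 0 0 0 0 0 1; 0 0 0 0 0 0 1; 0 0 0 0 0 0 1; 0 0 0 0 0 0 1"}}

```text
time_s: 22.5
tcp_pos: [0.4486, 0.3209, 0.1701]
ee_rot: [[1.0, 0.0, 0.0], [0.0, -1.0, -0.0], [0.0, 0.0, -1.0]]
wrist_force: [-0.3, 0.1, -1.3]
gripper_width: 0.315
gripper_force: 30.0
```

Request:
{"method": "jog_arm", "body": {"plan": "0 0 0.02 0 0 0 1; 0 0 0.02 0 0 0 1; 0 0 0.02 0 0 0 1; 0 0 0.02 0 0 0 1; 0 0 0 0 0 0 1; 0 0 0 0 0 0 1; 0 0 0 0 0 0 1; 0 0 0 0 0 0 1; 0 0 0 0 0 0 1; 0 0 0 0 0 0 1"}}

```text
time_s: 23.5
tcp_pos: [0.4486, 0.3209, 0.1681]
ee_rot: [[1.0, 0.0, 0.0], [0.0, -1.0, -0.0], [0.0, 0.0, -1.0]]
wrist_force: [0.9, 0.5, -0.8]
gripper_width: 0.316
gripper_force: 30.0
```

Request:
{"method": "jog_arm", "body": {"plan": "0 0 0.02 0 0 0 1; 0 0 0.02 0 0 0 1; 0 0 0 0 0 0 1; 0 0 0 0 0 0 1; 0 0 0 0 0 0 1; 0 0 0 0 0 0 1; 0 0 0 0 0 0 1; 0 0 0 0 0 0 1; 0 0 0 0 0 0 1; 0 0 0 0 0 0 1"}}

```text
time_s: 24.5
tcp_pos: [0.4486, 0.321, 0.1671]
ee_rot: [[1.0, 0.0, 0.0], [0.0, -1.0, 0.0], [0.0, -0.0, -1.0]]
wrist_force: [0.4, 0.4, 0.5]
gripper_width: 0.313
gripper_force: 30.0
```

Request:
{"method": "jog_arm", "body": {"plan": "0 0 0.02 0 0 0 1; 0 0 0.02 0 0 0 1; 0 0 0 0 0 0 1; 0 0 0 0 0 0 1; 0 0 0 0 0 0 1; 0 0 0 0 0 0 1; 0 0 0 0 0 0 1; 0 0 0 0 0 0 1; 0 0 0 0 0 0 1; 0 0 0 0 0 0 1"}}

```text
time_s: 25.5
tcp_pos: [0.4486, 0.3209, 0.1661]
ee_rot: [[1.0, 0.0, 0.0], [0.0, -1.0, 0.0], [0.0, -0.0, -1.0]]
wrist_force: [0.6, 0.4, 1.3]
gripper_width: 0.318
gripper_force: 30.0
```

Request:
{"method": "jog_arm", "body": {"plan": "0 0 0.02 0 0 0 1; 0 0 0.02 0 0 0 1; 0 0 0 0 0 0 1; 0 0 0 0 0 0 1; 0 0 0 0 0 0 1; 0 0 0 0 0 0 1; 0 0 0 0 0 0 1; 0 0 0 0 0 0 1; 0 0 0 0 0 0 1; 0 0 0 0 0 0 1"}}

```text
time_s: 26.5
tcp_pos: [0.4486, 0.3209, 0.1651]
ee_rot: [[1.0, 0.0, 0.0], [0.0, -1.0, 0.0], [0.0, -0.0, -1.0]]
wrist_force: [-0.3, 0.4, 2.3]
gripper_width: 0.317
gripper_force: 30.0
```

Request:
{"method": "jog_arm", "body": {"plan": "0 0 0.02 0 0 0 1; 0 0 0.02 0 0 0 1; 0 0 0.02 0 0 0 1; 0 0 0.02 0 0 0 1; 0 0 0 0 0 0 1; 0 0 0 0 0 0 1; 0 0 0 0 0 0 1; 0 0 0 0 0 0 1; 0 0 0 0 0 0 1; 0 0 0 0 0 0 1"}}

```text
time_s: 27.5
tcp_pos: [0.4486, 0.3209, 0.1631]
ee_rot: [[1.0, 0.0, 0.0], [0.0, -1.0, 0.0], [0.0, -0.0, -1.0]]
wrist_force: [-0.7, 0.9, 4.4]
gripper_width: 0.316
gripper_force: 30.0
```

Request:
{"method": "jog_arm", "body": {"plan": "0 0 0.02 0 0 0 1; 0 0 0.02 0 0 0 1; 0 0 0.02 0 0 0 1; 0 0 0 0 0 0 1; 0 0 0 0 0 0 1; 0 0 0 0 0 0 1; 0 0 0 0 0 0 1; 0 0 0 0 0 0 1; 0 0 0 0 0 0 1; 0 0 0 0 0 0 1"}}

```text
time_s: 28.5
tcp_pos: [0.4486, 0.3209, 0.1616]
ee_rot: [[1.0, 0.0, 0.0], [0.0, -1.0, 0.0], [0.0, -0.0, -1.0]]
wrist_force: [-0.5, -0.1, 4.8]
gripper_width: 0.315
gripper_force: 30.0
```

```bash
python3 - <<'E'
from h import *
f=[];
for i in range(8):
    p,d=r.capture("scene");s=r.sense();f.append(s['wrist_force'][2])
t=s['tcp_pos'];print(s['time_s'],t,np.mean(f),np.std(f))
P=cloud("scene",d);Z=P[:,:,2]
K=(np.hypot(P[:,:,0]-t[0],P[:,:,1]-t[1])<.017)&(Z>.068)
print(np.histogram(Z[K],np.arange(.068,.11,.002)))
q,e=load("scene");P=cloud("scene",e);Z=P[:,:,2]
K=(np.hypot(P[:,:,0]-t[0],P[:,:,1]-t[1])<.017)&(Z>.068);print(np.histogram(Z[K],np.arange(.068,.11,.002))[0])
E
```

```text
28.9 [0.44856066 0.32090361 0.16157495] 4.476546262323007 0.5888543831772243
(array([ 9, 10, 11, 13,  9,  2,  1,  2,  2,  1,  2,  3,  1,  2,  4,  2,  3,
        3,  0,  3]), array([0.068, 0.07 , 0.072, 0.074, 0.076, 0.078, 0.08 , 0.082, 0.084,
       0.086, 0.088, 0.09 , 0.092, 0.094, 0.096, 0.098, 0.1  , 0.102,
       0.104, 0.106, 0.108]))
[ 7  4  9  9 10  7 16 12  1  0  0  0  0  0  0  0  0  0  0  0]
```

```bash
python3 -c "
from station import r
print(r.finish_job())"
```

```text
the job is handed in; nothing more can be done
None
```

The job is handed in at about 29 s of the 72 s limit, with no verdict returned. The probe tip was guided along the whole joint at about 2 cm/s, roughly 6 mm above it. It now holds the cup an estimated 5.5 mm down at about 5.6 N, still in the gripper.

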